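# Start the sanitising box on the bedside cart

### The arm

A 6-joint arm with a two-finger parallel gripper is mounted at the origin on the work surface. World frame = base frame: x ahead of the robot, y to its left, z up, the work surface at z = 0. Lengths are in m, angles in rad, forces in N, time in s.
With the tool pointing down it reaches from about 0.3 to 0.775 m from the base axis. Payload 14.6 kg.
Tool frame: the origin (TCP) lies between the finger pads; the fingertips stand 8 mm ahead of it and the grasp point (between the pads) lies 11 mm behind it; z points along the fingers, y is the line along which they close (so a half turn about z gives the same grasp; the last joint's range is limited). The gripper opens to 85 mm and grips with 20 to 120 N. Pads are 22 mm wide; open, the fingers measure 114 mm over their backs; the gripper's body (76 mm by 85 mm) begins 54 mm behind the grasp point. The pads swing forward as they close: fully open they stand 13 mm farther back than shut.
Start: joints at [1.075, 0.3, 1.521, -0, 1.321, -0.067], TCP at [0.229, 0.5, 0.239] pointing down, gripper open.
Joint ranges: [-3.03, 3.03], [-0.79, 2.21], [0.23, 2.52], [-1.04, 4.18], [0, 3.07], [-2.55, 2.55]. Speed limits (rad/s): [2.22, 2.22, 2.57, 3.14, 3.14, 3.14].

### API

Orientations are given as [roll, pitch, yaw] about the fixed x, y, z axes, in that order (R = Rz(yaw) Ry(pitch) Rx(roll)).
In Python, from cell import env gives the robot as it stands.
- The arm moves only by the tool drive_tool, never from a script. Its argument "deltas" is a list of rows, each an object with "delta_pos": the shift along the tool's x, y, z in m, a list of three; "turn": the turn, a rotation vector about the tool's x, y, z in degrees, a list of three; "gripper": the finger opening in m, from 0 to 0.0854. A call has 1 to 5 rows; each row shifts and turns the commanded pose from where the row before left it, along the tool's axes as they then stand; what a row does not reach is not made up. A row lasts 1/10 s, in which the tool goes at most 50 mm and 8.59 degrees, less where a joint would pass 70% of its speed; a pose out of reach is approached as far as the arm can. A call is refused whole if a number of a shift passes 0.05 or a number of a turn 8.59, either way. A call with a gripper value outside its range is refused whole. The fingers move at their own pace and stop on an object; "newtons" is the grip in N (left out, the last holds). Time passes only in rows, so rows that do not move let the fingers close. It gives the time, the measured TCP pose, the force, the opening and the grip force at its end, in the units of the state.
- env.get_obs(): the state, without advancing time (a new reading comes with each control period).
- env.camera(name): name is "scene" or "top" or "wrist"; returns a dict with "img" (400x640x3 uint8, red, green, blue), "mtx" (3x3 intrinsics, pixels), "R" (3x3) and "t" (3): a world point X has camera coordinates R X + t. Camera axes: x right, y down, z forward; pixel columns grow to the right and rows downward; lengths in m; the calibration is good to about 2 mm. A picture is of the moment at which its call begins. There is no depth.
- env.finish_job(): hands the job in; it is judged then, once.
Trained networks look in a picture, given as the dict that the camera call returned (one of the last four; its "shot" number tells which), for a name from the list of things; names that differ only in an ending like _2 or _b are one class to them, and where a whole thing is asked for, a point or a joint stands for the part that bears it (a point fixed in the world has none). Each returns a list of dicts, best first, with "confidence" (0 to 1); they miss things now and then, are a little off and sometimes report something else, mostly with a low value. They report only what shows in the picture. A call takes as long as a camera call.
- env.look_for(picture, target): "at" ([column, row] in pixels, amid what is visible of it).
The state is a dict: "time": time; "joint_positions": joint angles; "joint_velocities": joint speeds; "tau": joint torques, N m; "tool_pos": TCP position; "tcp_rot": TCP orientation; "ft_force": force on the tool from outside, world axes, zero at the start; "torque": the same for the moment, N m; "finger_gap": finger opening in m; "grasp_force": force on a finger pad.
Only numpy, scipy, OpenCV 4.12 (cv2) and the standard library are available. Lean on these libraries where they do the work, as an engineer would, in place of code of your own. Each camera call takes 0.05 s, during which the arm holds its last target. There are 200 camera calls.

### The job

The spectacles already lie in the white ultraviolet sanitising box on the bedside cart. Push its lid fully shut, then switch the box on by pressing down the raised far half of the rocker, and after that press the wide start key all the way down and let it come up again. Do not press the small round stop key, do not switch on or start the box while its lid is open, do not open the lid wider, and pick nothing up: the spectacles and everything else on the cart stay where they are.

Things in the scene. Friction and masses are not known exactly. Their poses are not given: they have to be found in the camera images.
- uvbox: White sanitising box, fixed, 200 (x) x 250 (y) x 88 mm high when shut. Origin: centre of its underside. x points from its front (robot side) to the hinge, y to the left seen from the front, z up; yaw within 20 degrees. Front deck x -100 to -20 mm, top at z 58: rocker left, round stop key before a flat display in the middle, wide start key right. Behind it the chamber (50 mm deep) and lid.
- lid (a joint): Lid angle, rad: 0 fully shut, positive open. It stands ajar at 0.55 to 0.95 at the start. A friction hinge lets it stay at any angle; pushing it down at the front bar takes about 1 to 2 N. It comes to rest on a stop at 0; no catch.
- lid_front (a point): Middle of the solid white front bar, on the lid's outer (top) face, moving with the lid: 105 mm from the hinge axis along the lid, 16 mm outward of it. The bar is 32 mm deep (16 either side) and 250 mm wide; behind it is a clear window. Shut, the lid's front edge is at x -24 mm in the box's frame and its top 30 mm above the deck. z out of the outer face, x to the hinge.
- lid_hinge_mid (a point): Middle of the lid's hinge axis, which runs along the box's y at the far side, 72 mm above the cart top; x 97 mm in the box's frame. As the lid shuts, its front swings down and towards the front of the box.
- rocker (a joint): Angle of the black rocker switch, rad: 0 off (far half raised, near half down), 0.40 on (far half down, near half raised). It stays where it is left. Pressing the outer part of the raised half takes about 2 to 4 N.
- rocker_far_half (a point): Point on the top face of the rocker's far half, 12 mm beyond the rocker's middle, moving with it. The rocker, two faces in a shallow V, is 39 mm long (x) and 26 mm wide (y), its middle at x -66, y +85 mm in the box's frame. Its far end stands about 18 mm above the deck when off, 10 mm when on; this point sinks about 5 mm. Press at or just beyond it, clear of the near half.
- start_key (a joint): Travel of the start key, m: 0 up, 0.005 fully down. Springs back; starts to move at about 1 N and needs about 4 N to bottom.
- start_key_top (a point): Centre of the top of the start key, a white rectangular key 26 mm (x) by 48 mm (y), standing 9 mm above the deck; presses straight down; at x -66, y -80 mm in the box's frame.
- stop_key (a joint): Travel of the small round stop key, m: 0 up, 0.005 down; spring-loaded. Not to be pressed.
- stop_key_top (a point): Centre of the top of the stop key, white, 16 mm across, standing 7 mm above the deck, at x -84, y +8 mm in the box's frame.
- spectacles: Folded dark-rimmed spectacles, loose, 130 mm wide (y) x 30 x 34 mm high, in the box's chamber under the lid. Origin under their middle. Stay there.
- tray: Stainless steel tray, fixed, 300 (x) x 220 (y) x 18 mm high, on the other half of the cart. Origin: centre of its underside.
- drops_a: White eyedrop bottle, loose, upright, 26 mm across and 62 mm high, on the tray. Origin: centre of its underside.
- drops_b: A second eyedrop bottle like it on the tray. Origin: centre of its underside.
- drops_c: A third eyedrop bottle like it, standing on the cart top 10 to 35 mm in front of the right end of the box's front. Origin: centre of its underside.
- saucer: White ceramic saucer, loose, 110 mm across and 18 mm high, on the tray. Origin: centre of its underside.
- magnifier: Blue acrylic magnifier lying flat on the tray, loose, about 165 mm long, 80 mm across the ring, 10 mm thick. Origin: on the underside of the handle, 55 mm from the centre of the lens; x points to the lens.
- glasses_case: Closed grey folding glasses case, loose, 62 (x) x 160 (y) x 32 mm high, on the cart top in front of the box. Origin: centre of its underside.

How it is judged:
On the way, in this order (a step that is already met when the one before it is completed fails the run):
1. the lid is fully shut, the box still off (value of joint lid below 0.04 rad and value of joint rocker below 0.1 rad and value of joint start_key below 0.001 m), for 0.2 s.
2. the rocker is pressed over to on, the lid shut, the start key up (value of joint rocker above 0.3 rad and value of joint lid below 0.04 rad and value of joint start_key below 0.001 m), for 0.2 s.
3. the start key is pressed fully down, the box on and shut (value of joint start_key above 0.0035 m and value of joint rocker above 0.3 rad and value of joint lid below 0.04 rad), for 0.1 s.
At the end, for the whole second after the job is handed in: The lid is shut (within 0.04 rad), the rocker is on (over 0.30 of 0.40 rad), the start and stop keys are up (within 1 mm), the eyedrop bottles stand upright, and spectacles, bottles, saucer, magnifier and glasses case are within 30 mm of where they began (all of step 2 and value of joint stop_key below 0.001 m and distance of each of drops_a, drops_b, drops_c, saucer, magnifier, glasses_case, spectacles from where it was at the start of the episode below 0.03 m and angle between each of drops_a, drops_b, drops_c's own z axis and vertical below 0.4 rad); the robot touches nothing.
It fails at once if the rocker is switched on while the lid is open (value of joint rocker above 0.2 rad and value of joint lid above 0.08 rad).
It fails at once if the start key is pressed while the lid is open or the rocker is off (value of joint start_key above 0.002 m and (value of joint lid above 0.08 rad or value of joint rocker below 0.25 rad)).
It fails at once if the stop key is pressed (value of joint stop_key above 0.002 m).
It fails at once if the lid is lifted wider open (value of joint lid above 1.1 rad).
It fails at once if a bystander or the spectacles are lifted, carried, pushed away (over 30 mm) or a bottle is knocked over (distance of any of drops_a, drops_b, drops_c, saucer, magnifier, glasses_case, spectacles from where it was at the start of the episode above 0.03 m or angle between any of drops_a, drops_b, drops_c's own z axis and vertical above 0.4 rad).
It also fails if it takes over 48 s, if anything falls off the work surface, if the arm or the gripper's body presses on something with over 40 N, if the wrist force passes 120 N, or if a joint passes its speed limit or range.

## Working session

There is one attempt and no reset: what is moved stays moved. The work goes in short steps, Python scripts to look and compute and a tool call to move; the robot and the scene stay as the last step left them, time stands still between calls to the robot, and variables do not carry over. Pictures are saved under pics/ and viewed, at most 10 in all, crops included, and the job is handed in when it is done.

Besides the shell and the picture viewer there is one more tool, called after "Call:" in YAML: its name, and indented under it one key for each argument. drive_tool: Moves the arm, as the interface text tells. Its arguments: {"type":"object","properties":{"deltas":{"type":"array","items":{"type":"object","properties":{"delta_pos":{"type":"array","items":{"type":"number"}},"turn":{"type":"array","items":{"type":"number"}},"gripper":{"type":"number"}}}},"newtons":{"type":"number"}},"required":["deltas"]}

```bash
mkdir -p pics; cat > h.py <<'E'
import numpy as np, cv2
from cell import env
def ray(c,uv):
    d=np.linalg.inv(c['mtx'])@np.array([uv[0],uv[1],1.]); R=np.array(c['R']); return -R.T@np.array(c['t']), R.T@d
def onz(c,uv,z):
    o,d=ray(c,uv); return o+d*(z-o[2])/d[2]
def proj(c,X):
    p=np.array(c['mtx'])@(np.array(c['R'])@np.array(X)+np.array(c['t'])); return p[:2]/p[2]
def save(c,n,): cv2.imwrite('pics/'+n,cv2.cvtColor(c['img'],cv2.COLOR_RGB2BGR))
E
python3 - <<'E'
from h import *
for n in ['top','scene']:
    c=env.camera(n); save(c,n+'1.png'); print(n,(-np.array(c['R']).T@c['t']).round(3))
    for k in ['uvbox','lid_front','rocker_far_half','start_key_top','stop_key_top','drops_c','glasses_case','lid_hinge_mid']:
        r=env.look_for(c,k)
        print(k,[(np.round(q['at']),round(q['confidence'],2), onz(c,q['at'],.063).round(3)) for q in r[:3]])
o=env.get_obs();print(o['time'],o['tool_pos'],o['tcp_rot'],o['ft_force'])
E
```

```text
top [ 0.428 -0.069  1.148]
uvbox [(array([185., 202.]), 0.56, array([0.53 , 0.247, 0.063]))]
lid_front [(array([175., 181.]), 0.59, array([0.578, 0.273, 0.063]))]
rocker_far_half [(array([149., 238.]), 0.77, array([0.442, 0.325, 0.063]))]
start_key_top [(array([222., 226.]), 0.57, array([0.476, 0.155, 0.063]))]
stop_key_top [(array([224., 228.]), 0.49, array([0.471, 0.151, 0.063]))]
drops_c [(array([409., 183.]), 0.55, array([ 0.59 , -0.283,  0.063]))]
glasses_case [(array([187., 279.]), 0.69, array([0.351, 0.23 , 0.063]))]
lid_hinge_mid [(array([185., 201.]), 0.94, array([0.531, 0.246, 0.063]))]
scene [ 1.14  -0.143  0.713]
uvbox [(array([460., 196.]), 0.85, array([0.555, 0.247, 0.063]))]
lid_front [(array([470., 183.]), 0.87, array([0.517, 0.287, 0.063])), (array([458., 193.]), 0.22, array([0.546, 0.246, 0.063]))]
rocker_far_half []
start_key_top [(array([408., 173.]), 0.61, array([0.467, 0.148, 0.063])), (array([428., 154.]), 0.38, array([0.402, 0.218, 0.063]))]
stop_key_top [(array([406., 173.]), 0.37, array([0.466, 0.144, 0.063]))]
drops_c [(array([222., 238.]), 0.75, array([ 0.619, -0.287,  0.063])), (array([226., 272.]), 0.65, array([ 0.704, -0.274,  0.063])), (array([387., 168.]), 0.54, array([0.443, 0.1  , 0.063]))]
glasses_case [(array([427., 153.]), 0.64, array([0.399, 0.215, 0.063]))]
lid_hinge_mid [(array([463., 192.]), 0.55, array([0.542, 0.259, 0.063])), (array([388., 167.]), 0.37, array([0.442, 0.104, 0.063])), (array([407., 172.]), 0.2, array([0.465, 0.147, 0.063]))]
0.9 [0.22866257 0.50020684 0.23927124] [ 3.14159006e+00 -2.95708486e-05  2.71282982e+00] [-0.1147607  -0.71353698  0.09792676]
```

```bash
python3 - <<'E'
import cv2
a=cv2.imread('pics/top1.png')[120:320,80:300]; cv2.imwrite('pics/tc.png',cv2.resize(a,None,fx=3,fy=3,interpolation=cv2.INTER_CUBIC)[:600])
E
```

```text
(no output)
```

View pics/tc.png

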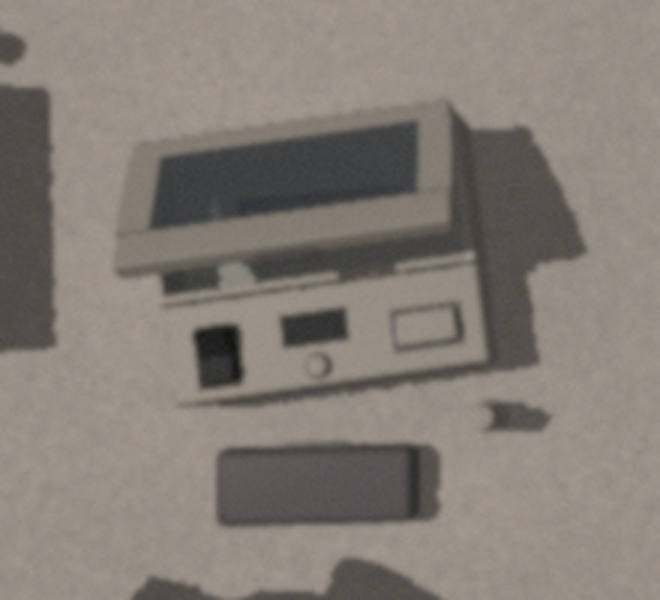

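View pics/scene1.png

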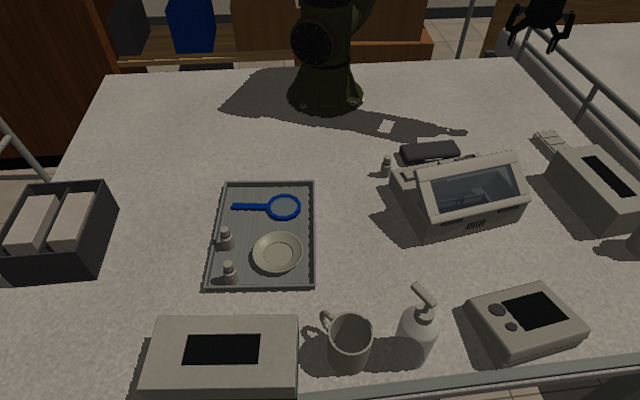

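The top crop shows the box yawed slightly. In crop pixels, the rocker is at (218,356), the stop key at (319,366), the start key at (427,327), and the deck's front corners at about (180,405) and (488,362). drops_c is at (490,416), near the right front corner, and the case is at (318,485). Next I'll fit the box pose and the lid angle.

```bash
cat >> h.py <<'E'
def T(p,b):
    x,y,w=p; c,s=np.cos(w),np.sin(w); return np.array([x+c*b[0]-s*b[1],y+s*b[0]+c*b[1],b[2]])
E
python3 - <<'E'
from h import *
from scipy.optimize import least_squares
c=env.camera('top')
P=[((-.066,.085,.069),(218,356)),((-.084,.008,.065),(319,366)),((-.066,-.080,.067),(427,327)),((-.1,.125,.058),(180,405)),((-.1,-.125,.058),(488,362))]
def lidp(a,u,v,y): # u along lid from hinge, v outward
    return (.097-u*np.cos(a)+v*np.sin(a)*1, y, .072+u*np.sin(a)+v*np.cos(a))
L=[(121,16,.125,(115,265)),(121,16,-.125,(449,228)),(89,16,.125,(118,234)),(89,16,-.125,(450,188))]
px=lambda uv: np.array(uv)/3-1/3+[80,120]
def res(q):
    r=[proj(c,T(q[:3],b))-px(u) for b,u in P]
    r+=[proj(c,T(q[:3],lidp(q[3],u/1e3,v/1e3,y)))-px(w) for u,v,y,w in L]
    return np.ravel(r)
s=least_squares(res,[.53,.24,.1,.75],loss='soft_l1'); print(s.x.round(4)); print(res(s.x).reshape(-1,2).round(1).tolist())
p=s.x[:3]
for n,b in dict(rock=(-.066,.085,.07),rf=(-.054,.085,.072),start=(-.066,-.08,.067),stop=(-.084,.008,.065),lidfront=lidp(s.x[3],.105,.016,0),shut=lidp(0,.105,.016,0)).items(): print(n,T(p,b).round(4))
print('drops',onz(c,px((490,416)),.062),'case',onz(c,px((318,485)),.032))
E
```

```text
[0.5207 0.2445 0.1668 0.5336]
[[-1.0, -0.2], [-0.4, -0.3], [-0.0, -0.0], [-2.2, 0.4], [1.1, 0.2], [-0.9, 1.2], [2.1, -1.9], [0.1, -0.1], [1.7, 0.1]]
rock [0.4416 0.3173 0.07  ]
rf [0.4534 0.3193 0.072 ]
start [0.4689 0.1546 0.067 ]
stop [0.4366 0.2384 0.065 ]
lidfront [0.5353 0.2469 0.1392]
shut [0.5129 0.2431 0.088 ]
drops [0.40142224 0.10300616 0.062     ] case [0.34204481 0.24180897 0.032     ]
```

Call:
drive_tool:
  deltas:
    - {"turn":[0,0,-8.5],"gripper":0}
    - {"turn":[0,0,-8.5],"gripper":0}
    - {"turn":[0,0,-8.5],"gripper":0}
    - {"turn":[0,0,-8.5],"gripper":0}
    - {"delta_pos":[-0.01,-0.012,0],"gripper":0}

```text
$.deltas[0]: bad value
```

Call:
drive_tool:
  deltas:
    - {"delta_pos":[-0.025,-0.029,0]}
    - {"delta_pos":[-0.025,-0.029,0]}
    - {"delta_pos":[-0.025,-0.029,0]}
    - {"delta_pos":[-0.025,-0.029,0]}
    - {"delta_pos":[-0.025,-0.029,0]}

```text
$.deltas[0]: bad value
```

Call:
drive_tool:
  deltas:
    - {"delta_pos":[-0.025,-0.029,0]}
    - {"delta_pos":[-0.025,-0.029,0]}
    - {"delta_pos":[-0.025,-0.029,0]}
    - {"delta_pos":[-0.025,-0.029,0]}
    - {"delta_pos":[-0.02,-0.027,0]}

```text
$.deltas[0]: bad value
```

```bash
python3 - <<'E'
from h import *
o=env.get_obs();print(o['time'],o['tool_pos'],o['tcp_rot'],o['ft_force'],o['finger_gap'],o['joint_positions'])
c=env.camera('wrist'); save(c,'w1.png')
for k in ['lid_front','rocker_far_half','start_key_top','stop_key_top']:
    print(k,[(np.round(q['at']),round(q['confidence'],2)) for q in env.look_for(c,k)[:2]])
E
```

```text
0.95 [0.22866347 0.50020711 0.23927892] [3.14158814e+00 1.98589282e-05 2.71283613e+00] [-0.05877528 -0.73011333 -0.65552701] 0.08558658267263466 [ 1.07543577e+00  2.99904437e-01  1.52099818e+00 -2.01415162e-05
  1.32068422e+00 -6.65990515e-02]
lid_front []
rocker_far_half []
start_key_top []
stop_key_top [(array([259., 338.]), 0.21)]
```

View pics/w1.png

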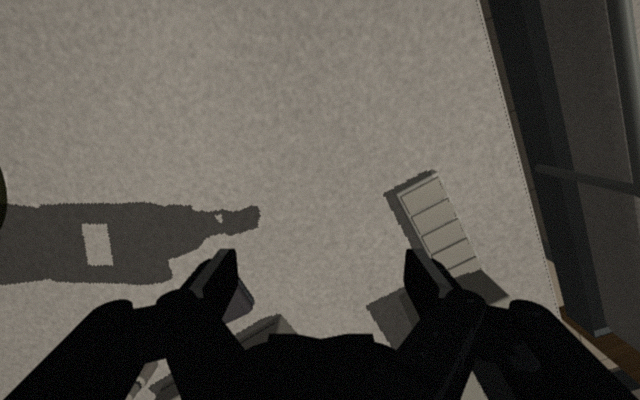

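The wrist view shows only the cart top and the open fingers, and no box yet. Every row was refused, probably because some fields were missing, so I'll give all three.

Call:
drive_tool:
  deltas:
    - {"delta_pos":[0,0,0],"turn":[0,0,-8.5],"gripper":0}
    - {"delta_pos":[0,0,0],"turn":[0,0,-8.5],"gripper":0}
    - {"delta_pos":[0,0,0],"turn":[0,0,-8.5],"gripper":0}
    - {"delta_pos":[0,0,0],"turn":[0,0,-8.5],"gripper":0}
    - {"delta_pos":[-0.01,-0.012,0],"turn":[0,0,0],"gripper":0}

```text
time: 1.7
tool_pos: [0.24, 0.4903, 0.2392]
tcp_rot: [3.141, -0.0, -2.972]
ft_force: [1.0, 0.1, -0.1]
finger_gap: 0.0123
grasp_force: 0.0
```

Call:
drive_tool:
  deltas:
    - {"delta_pos":[-0.025,-0.029,0],"turn":[0,0,0],"gripper":0}
    - {"delta_pos":[-0.025,-0.029,0],"turn":[0,0,0],"gripper":0}
    - {"delta_pos":[-0.025,-0.029,0],"turn":[0,0,0],"gripper":0}
    - {"delta_pos":[-0.025,-0.029,0],"turn":[0,0,0],"gripper":0}
    - {"delta_pos":[-0.025,-0.029,0],"turn":[0,0,0],"gripper":0}

```text
time: 2.2
tool_pos: [0.389, 0.3656, 0.2394]
tcp_rot: [3.142, 0.0, -2.981]
ft_force: [1.0, 0.6, 0.7]
finger_gap: 0.0
grasp_force: 0.0
```

Call:
drive_tool:
  deltas:
    - {"delta_pos":[-0.025,-0.029,0],"turn":[0,0,0],"gripper":0}
    - {"delta_pos":[-0.025,-0.029,0],"turn":[0,0,0],"gripper":0}
    - {"delta_pos":[-0.025,-0.029,0],"turn":[0,0,0],"gripper":0}
    - {"delta_pos":[-0.025,-0.029,0],"turn":[0,0,0],"gripper":0}
    - {"delta_pos":[-0.02,-0.027,0],"turn":[0,0,0],"gripper":0}

```text
time: 2.7
tool_pos: [0.5309, 0.2438, 0.2392]
tcp_rot: [-3.141, 0.0, -2.982]
ft_force: [-0.1, -0.4, 1.4]
finger_gap: -0.0001
grasp_force: 0.0
```

```bash
python3 - <<'E'
from h import *
c=env.camera('wrist'); save(c,'w2.png')
o=env.get_obs();print(o['time'],o['tool_pos'],o['tcp_rot'],o['ft_force'],o['finger_gap'],o['joint_positions'])
for k in ['lid_front','rocker_far_half','start_key_top','stop_key_top']:
    print(k,[(np.round(q['at']),round(q['confidence'],2),onz(c,q['at'],.066).round(3)) for q in env.look_for(c,k)[:2]])
E
```

```text
2.75 [0.53336985 0.24075    0.23899731] [-3.14044897e+00  4.55735688e-04 -2.98416894e+00] [ 1.62215367 -2.97518174 -0.24488646] -1.0350429729895458e-05 [ 3.61903690e-01  3.78762911e-01  1.41662974e+00 -1.24368917e-03
  1.34598616e+00 -1.36603897e+00]
lid_front [(array([331., 225.]), 0.94, array([0.577, 0.262, 0.066])), (array([247., 113.]), 0.39, array([0.469, 0.155, 0.066]))]
rocker_far_half [(array([409., 114.]), 0.93, array([0.443, 0.322, 0.066]))]
start_key_top [(array([246., 112.]), 0.62, array([0.468, 0.155, 0.066])), (array([ 40., 150.]), 0.34, array([ 0.542, -0.062,  0.066]))]
stop_key_top [(array([330.,  93.]), 0.44, array([0.435, 0.238, 0.066])), (array([332., 224.]), 0.38, array([0.576, 0.263, 0.066]))]
```

View pics/w2.png

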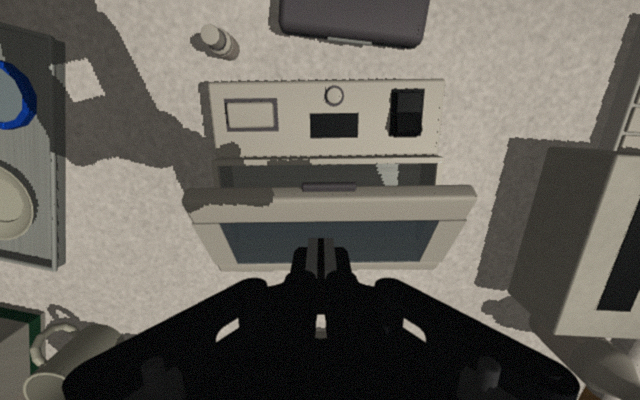

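The wrist view confirms the fit: start key at (252,114), stop key at (334,95), rocker at (406,113), and the lid bar between rows 187 and 222. I'll check the lid angle by projecting it.

```bash
python3 - <<'E'
from h import *
c=env.camera('wrist'); p=(.5207,.2445,.1668)
for a in (.5,.55,.6,.7,.8):
  print(a,[proj(c,T(p,(.097-u*np.cos(a)+v*np.sin(a),y,.072+u*np.sin(a)+v*np.cos(a)))).round().tolist() for u,v,y in [(.121,.016,.125),(.121,.016,-.125),(.089,.016,.125),(.089,.016,-.125),(.121,0,-.125)]])
for b in [(-.1,.125,.058),(-.1,-.125,.058),(-.02,.125,.058),(-.084,.008,.065),(-.066,-.08,.067)]: print(b,proj(c,T(p,b)).round())
E
```

```text
0.5 [[471.0, 193.0], [173.0, 194.0], [458.0, 218.0], [186.0, 219.0], [180.0, 182.0]]
0.55 [[473.0, 199.0], [171.0, 200.0], [459.0, 222.0], [185.0, 224.0], [177.0, 186.0]]
0.6 [[476.0, 205.0], [169.0, 206.0], [461.0, 227.0], [184.0, 228.0], [175.0, 191.0]]
0.7 [[480.0, 218.0], [165.0, 220.0], [463.0, 236.0], [181.0, 238.0], [171.0, 203.0]]
0.8 [[483.0, 233.0], [161.0, 235.0], [465.0, 247.0], [180.0, 248.0], [167.0, 216.0]]
(-0.1, 0.125, 0.058) [442.  79.]
(-0.1, -0.125, 0.058) [200.  81.]
(-0.02, 0.125, 0.058) [434. 157.]
(-0.084, 0.008, 0.065) [329.  96.]
(-0.066, -0.08, 0.067) [244. 115.]
```

Call:
drive_tool:
  deltas:
    - {"delta_pos":[-0.005,0,0.01],"turn":[0,0,0],"gripper":0}
    - {"delta_pos":[-0.005,0,0.02],"turn":[0,0,0],"gripper":0}
    - {"delta_pos":[0,0,0.02],"turn":[0,0,0],"gripper":0}
    - {"delta_pos":[0,0,0.015],"turn":[0,0,0],"gripper":0}
    - {"delta_pos":[0,0,0.01],"turn":[0,0,0],"gripper":0}

```text
time: 3.5
tool_pos: [0.5386, 0.2481, 0.1625]
tcp_rot: [-3.141, -0.002, -2.976]
ft_force: [-0.4, 0.6, 0.2]
finger_gap: -0.0002
grasp_force: 0.0
```

Call:
drive_tool:
  deltas:
    - {"delta_pos":[0.003,0,0.005],"turn":[0,0,0],"gripper":0}
    - {"delta_pos":[0.003,0,0.005],"turn":[0,0,0],"gripper":0}
    - {"delta_pos":[0.003,0,0.005],"turn":[0,0,0],"gripper":0}
    - {"delta_pos":[0.003,0,0.005],"turn":[0,0,0],"gripper":0}
    - {"delta_pos":[0.003,0,0.005],"turn":[0,0,0],"gripper":0}

```text
time: 4.0
tool_pos: [0.5243, 0.2452, 0.1393]
tcp_rot: [3.141, 0.001, -2.977]
ft_force: [-0.4, 0.1, 1.5]
finger_gap: -0.0006
grasp_force: 0.5
```

Call:
drive_tool:
  deltas:
    - {"delta_pos":[0.002,0,0.007],"turn":[0,0,0],"gripper":0}
    - {"delta_pos":[0.002,0,0.007],"turn":[0,0,0],"gripper":0}
    - {"delta_pos":[0.002,0,0.007],"turn":[0,0,0],"gripper":0}
    - {"delta_pos":[0.002,0,0.007],"turn":[0,0,0],"gripper":0}
    - {"delta_pos":[0.002,0,0.006],"turn":[0,0,0],"gripper":0}

```text
time: 4.5
tool_pos: [0.5144, 0.2435, 0.1046]
tcp_rot: [-3.142, -0.0, -2.977]
ft_force: [1.0, 0.6, 0.3]
finger_gap: -0.0001
grasp_force: 0.3
```

Call:
drive_tool:
  deltas:
    - {"delta_pos":[0.001,0,0.003],"turn":[0,0,0],"gripper":0}
    - {"delta_pos":[0,0,0.003],"turn":[0,0,0],"gripper":0}
    - {"delta_pos":[0,0,0.002],"turn":[0,0,0],"gripper":0}
    - {"delta_pos":[0,0,0.001],"turn":[0,0,0],"gripper":0}

```text
time: 4.9
tool_pos: [0.5136, 0.2434, 0.0962]
tcp_rot: [3.142, -0.0, -2.977]
ft_force: [-1.3, -0.2, 0.6]
finger_gap: 0.0003
grasp_force: 0.4
```

Call:
drive_tool:
  deltas:
    - {"delta_pos":[0,0,0.001],"turn":[0,0,0],"gripper":0}
    - {"delta_pos":[0,0,0.001],"turn":[0,0,0],"gripper":0}

```text
time: 5.1
tool_pos: [0.5138, 0.2435, 0.0958]
tcp_rot: [3.141, 0.001, -2.977]
ft_force: [-12.5, -4.9, 26.1]
finger_gap: -0.0001
grasp_force: 12.9
```

Call:
drive_tool:
  deltas:
    - {"delta_pos":[0,0,0.001],"turn":[0,0,0],"gripper":0}
    - {"delta_pos":[0,0,0.0005],"turn":[0,0,0],"gripper":0}

```text
time: 5.3
tool_pos: [0.5138, 0.2435, 0.0956]
tcp_rot: [3.141, 0.001, -2.977]
ft_force: [-18.5, -7.4, 37.0]
finger_gap: -0.0
grasp_force: 18.4
```

Call:
drive_tool:
  deltas:
    - {"delta_pos":[0,0,-0.01],"turn":[0,0,0],"gripper":0}
    - {"delta_pos":[0,0,-0.03],"turn":[0,0,0],"gripper":0}
    - {"delta_pos":[0,0,-0.03],"turn":[0,0,0],"gripper":0}
    - {"delta_pos":[0,0,-0.02],"turn":[0,0,0],"gripper":0}
    - {"delta_pos":[0,0,0],"turn":[0,0,0],"gripper":0}

```text
time: 5.8
tool_pos: [0.5147, 0.2438, 0.1859]
tcp_rot: [3.141, 0.005, -2.977]
ft_force: [-0.4, -0.5, -0.2]
finger_gap: -0.0002
grasp_force: 0.0
```

```bash
python3 - <<'E'
from h import *
c=env.camera('wrist'); save(c,'w3.png')
o=env.get_obs();print(o['time'],o['tool_pos'],o['tcp_rot'],o['ft_force'])
p=(.5207,.2445,.1668)
for k in ['lid_front','rocker_far_half','start_key_top','stop_key_top']:
    print(k,[(np.round(q['at']),round(q['confidence'],2),onz(c,q['at'],.067).round(3)) for q in env.look_for(c,k)[:2]])
for b in [(-.1,.125,.058),(-.1,-.125,.058),(-.024,.125,.088),(-.024,-.125,.088),(-.084,.008,.065),(-.066,-.08,.067),(-.066,.085,.067)]: print(b,proj(c,T(p,b)).round())
E
```

```text
5.85 [0.51403467 0.24355924 0.18377535] [ 3.14107010e+00  2.38619913e-03 -2.97703341e+00] [-0.17493979 -0.40576984  0.00655493]
lid_front [(array([332., 229.]), 0.98, array([0.545, 0.259, 0.067]))]
rocker_far_half [(array([423., 131.]), 0.97, array([0.442, 0.321, 0.067]))]
start_key_top [(array([231., 131.]), 0.86, array([0.469, 0.157, 0.067]))]
stop_key_top [(array([332., 109.]), 0.61, array([0.437, 0.24 , 0.067]))]
(-0.1, 0.125, 0.058) [466.  89.]
(-0.1, -0.125, 0.058) [176.  90.]
(-0.024, 0.125, 0.088) [470. 183.]
(-0.024, -0.125, 0.088) [172. 183.]
(-0.084, 0.008, 0.065) [330. 108.]
(-0.066, -0.08, 0.067) [229. 130.]
(-0.066, 0.085, 0.067) [419. 130.]
```

View pics/w3.png

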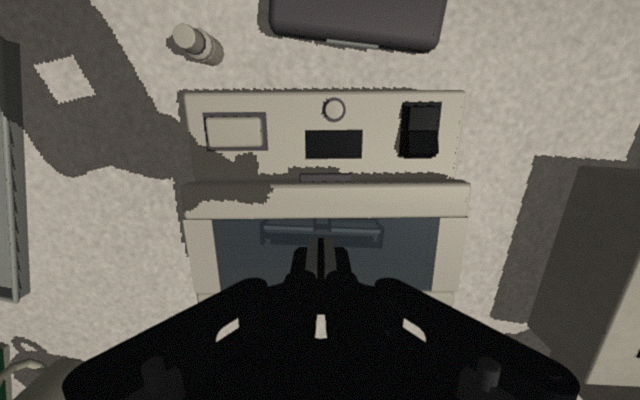

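The lid is shut: its front edge is at row 183, matching the projection, and the spectacles are visible under the window. The rocker is at (420,130) and the fit agrees within about 3 mm. Now for the rocker.

Call:
drive_tool:
  deltas:
    - {"delta_pos":[0.01,0.022,0],"turn":[0,0,0],"gripper":0}
    - {"delta_pos":[0.011,0.022,0],"turn":[0,0,0],"gripper":0}
    - {"delta_pos":[0.011,0.022,0.01],"turn":[0,0,0],"gripper":0}
    - {"delta_pos":[0.01,0.021,0.02],"turn":[0,0,0],"gripper":0}
    - {"delta_pos":[0,0,0.02],"turn":[0,0,0],"gripper":0}

```text
time: 6.55
tool_pos: [0.4563, 0.3241, 0.1315]
tcp_rot: [3.142, -0.001, -2.975]
ft_force: [0.6, -0.4, -0.1]
finger_gap: 0.0001
grasp_force: 0.0
```

Call:
drive_tool:
  deltas:
    - {"delta_pos":[0,0,0.02],"turn":[0,0,0],"gripper":0}
    - {"delta_pos":[0,0,0.015],"turn":[0,0,0],"gripper":0}
    - {"delta_pos":[0,0,0.008],"turn":[0,0,0],"gripper":0}
    - {"delta_pos":[0,0,0.004],"turn":[0,0,0],"gripper":0}
    - {"delta_pos":[0,0,0],"turn":[0,0,0],"gripper":0}

```text
time: 7.05
tool_pos: [0.4579, 0.3223, 0.0855]
tcp_rot: [-3.141, -0.001, -2.977]
ft_force: [-0.7, -0.3, 0.0]
finger_gap: -0.0002
grasp_force: 0.0
```

Call:
drive_tool:
  deltas:
    - {"delta_pos":[0,0,0.002],"turn":[0,0,0],"gripper":0}
    - {"delta_pos":[0,0,0.002],"turn":[0,0,0],"gripper":0}
    - {"delta_pos":[0,0,0.002],"turn":[0,0,0],"gripper":0}
    - {"delta_pos":[0,0,0.001],"turn":[0,0,0],"gripper":0}

```text
time: 7.45
tool_pos: [0.4581, 0.3224, 0.0789]
tcp_rot: [3.141, 0.001, -2.977]
ft_force: [2.0, 0.9, 2.1]
finger_gap: 0.0001
grasp_force: 0.8
```

Call:
drive_tool:
  deltas:
    - {"delta_pos":[0,0,0.001],"turn":[0,0,0],"gripper":0}
    - {"delta_pos":[0,0,0.001],"turn":[0,0,0],"gripper":0}

```text
time: 7.65
tool_pos: [0.4579, 0.3224, 0.0768]
tcp_rot: [3.142, 0.0, -2.977]
ft_force: [1.9, 1.0, 1.2]
finger_gap: -0.0002
grasp_force: 0.7
```

Call:
drive_tool:
  deltas:
    - {"delta_pos":[0,0,0.001],"turn":[0,0,0],"gripper":0}
    - {"delta_pos":[0,0,0.001],"turn":[0,0,0],"gripper":0}

```text
time: 7.85
tool_pos: [0.4581, 0.3225, 0.076]
tcp_rot: [3.141, 0.001, -2.977]
ft_force: [-7.8, -4.1, 24.6]
finger_gap: -0.0002
grasp_force: 12.5
```

Call:
drive_tool:
  deltas:
    - {"delta_pos":[0,0,0.0005],"turn":[0,0,0],"gripper":0}
    - {"delta_pos":[0,0,0.0005],"turn":[0,0,0],"gripper":0}

```text
time: 8.05
tool_pos: [0.4581, 0.3225, 0.0759]
tcp_rot: [3.141, 0.001, -2.977]
ft_force: [-10.3, -7.7, 31.2]
finger_gap: 0.0
grasp_force: 15.6
```

Call:
drive_tool:
  deltas:
    - {"delta_pos":[0,0,-0.01],"turn":[0,0,0],"gripper":0}
    - {"delta_pos":[0,0,-0.03],"turn":[0,0,0],"gripper":0}
    - {"delta_pos":[0,0,-0.03],"turn":[0,0,0],"gripper":0}
    - {"delta_pos":[0,-0.03,-0.02],"turn":[0,0,0],"gripper":0}
    - {"delta_pos":[0,-0.03,0],"turn":[0,0,0],"gripper":0}

```text
time: 8.55
tool_pos: [0.4683, 0.2632, 0.1664]
tcp_rot: [3.14, 0.004, -2.975]
ft_force: [0.6, 0.2, -0.9]
finger_gap: 0.0001
grasp_force: 0.0
```

Call:
drive_tool:
  deltas:
    - {"delta_pos":[0.005,-0.03,0],"turn":[0,0,0],"gripper":0}
    - {"delta_pos":[0.006,-0.03,0],"turn":[0,0,0],"gripper":0}
    - {"delta_pos":[0.006,-0.03,0],"turn":[0,0,0],"gripper":0}
    - {"delta_pos":[0,-0.016,0],"turn":[0,0,0],"gripper":0}
    - {"delta_pos":[0,0,0],"turn":[0,0,0],"gripper":0}

```text
time: 9.05
tool_pos: [0.4684, 0.1543, 0.1638]
tcp_rot: [-3.141, -0.0, -2.979]
ft_force: [-0.3, 0.9, -0.6]
finger_gap: 0.0003
grasp_force: 0.0
```

```bash
python3 - <<'E'
from h import *
c=env.camera('top')
o=env.get_obs();print(o['time'],o['tool_pos'],o['tcp_rot'],o['ft_force'])
d=np.array(o['tool_pos'])-[.5207,.2445,0]; w=.1668
print('bx',d[0]*np.cos(w)+d[1]*np.sin(w),'by',-d[0]*np.sin(w)+d[1]*np.cos(w))
a=c['img'][160:270,100:250,::-1]; b=cv2.imread('pics/top1.png')[160:270,100:250]
cv2.imwrite('pics/t2.png',cv2.resize(np.hstack([b,a]),(798,292),interpolation=cv2.INTER_CUBIC))
E
```

```text
9.1 [0.46832361 0.15533079 0.16376325] [ 3.14153422e+00 -3.52804342e-04 -2.97854197e+00] [ 0.4582375  -0.52848585 -0.03364526]
bx -0.06645401849676189 by -0.07923571676420392
```

View pics/t2.png

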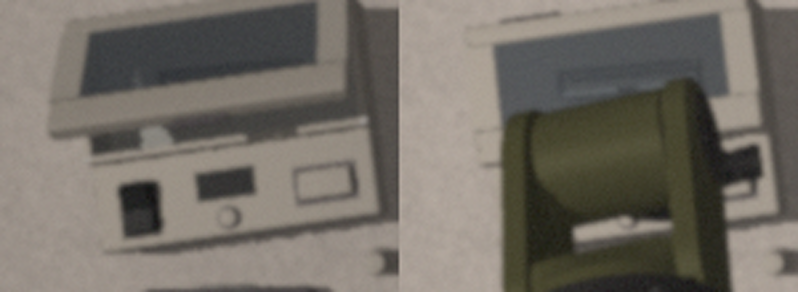

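The top view has the lid shut, but the arm hides the rocker. I'll check the rocker with the wrist camera.

```bash
python3 - <<'E'
from h import *
c=env.camera('wrist'); save(c,'w4.png')
print(proj(c,T((.5207,.2445,.1668),(-.066,.087,.069))))
E
```

```text
[518.02512959 204.80206142]
```

View pics/w4.png

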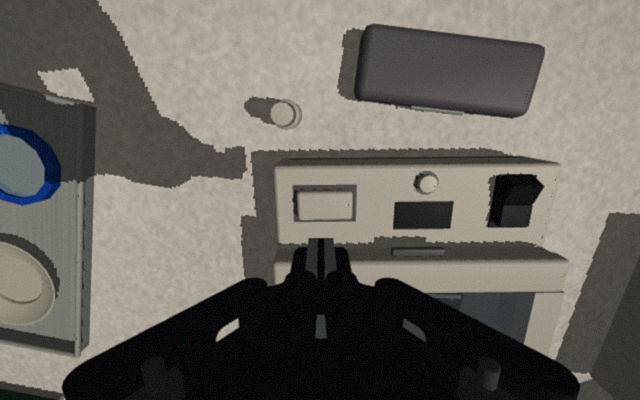

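The rocker at (515,200) has its near half raised, so the box is on. drops_c at (284,113) is well clear. Now the start key.

Call:
drive_tool:
  deltas:
    - {"delta_pos":[0,0,0.02],"turn":[0,0,0],"gripper":0}
    - {"delta_pos":[0,0,0.025],"turn":[0,0,0],"gripper":0}
    - {"delta_pos":[0,0,0.02],"turn":[0,0,0],"gripper":0}
    - {"delta_pos":[0,0,0.015],"turn":[0,0,0],"gripper":0}
    - {"delta_pos":[0,0,0.006],"turn":[0,0,0],"gripper":0}

```text
time: 9.65
tool_pos: [0.4675, 0.1566, 0.0763]
tcp_rot: [-3.141, -0.002, -2.976]
ft_force: [-0.0, -0.4, 0.1]
finger_gap: -0.0002
grasp_force: 0.0
```

Call:
drive_tool:
  deltas:
    - {"delta_pos":[0,0,0.002],"turn":[0,0,0],"gripper":0}
    - {"delta_pos":[0,0,0.002],"turn":[0,0,0],"gripper":0}
    - {"delta_pos":[0,0,0.002],"turn":[0,0,0],"gripper":0}
    - {"delta_pos":[0,0,0],"turn":[0,0,0],"gripper":0}

```text
time: 10.05
tool_pos: [0.4687, 0.1561, 0.0723]
tcp_rot: [3.141, 0.001, -2.977]
ft_force: [-0.6, 1.9, 2.8]
finger_gap: 0.0003
grasp_force: 1.3
```

Call:
drive_tool:
  deltas:
    - {"delta_pos":[0,0,0.001],"turn":[0,0,0],"gripper":0}
    - {"delta_pos":[0,0,0.001],"turn":[0,0,0],"gripper":0}
    - {"delta_pos":[0,0,0.0005],"turn":[0,0,0],"gripper":0}

```text
time: 10.35
tool_pos: [0.4687, 0.156, 0.0698]
tcp_rot: [3.141, 0.001, -2.977]
ft_force: [-3.1, 2.5, 12.5]
finger_gap: 0.0
grasp_force: 6.1
```

Call:
drive_tool:
  deltas:
    - {"delta_pos":[0,0,0.0005],"turn":[0,0,0],"gripper":0}
    - {"delta_pos":[0,0,0],"turn":[0,0,0],"gripper":0}

```text
time: 10.55
tool_pos: [0.4688, 0.156, 0.0697]
tcp_rot: [3.141, 0.001, -2.977]
ft_force: [-3.2, 1.5, 14.0]
finger_gap: 0.0002
grasp_force: 7.1
```

The key bottomed at 14 N. Now I'll lift clear and check.

Call:
drive_tool:
  deltas:
    - {"delta_pos":[0,0,0],"turn":[0,0,0],"gripper":0}
    - {"delta_pos":[0,0,-0.01],"turn":[0,0,0],"gripper":0}
    - {"delta_pos":[0,0,-0.03],"turn":[0,0,0],"gripper":0}
    - {"delta_pos":[0,0,-0.04],"turn":[0,0,0],"gripper":0}
    - {"delta_pos":[0,0,-0.03],"turn":[0,0,0],"gripper":0}

```text
time: 11.05
tool_pos: [0.4684, 0.1556, 0.1809]
tcp_rot: [-3.141, 0.001, -2.977]
ft_force: [0.1, 0.3, -0.5]
finger_gap: -0.0001
grasp_force: 0.0
```

Call:
drive_tool:
  deltas:
    - {"delta_pos":[0,0,0],"turn":[0,0,0],"gripper":0}
    - {"delta_pos":[0,0,0],"turn":[0,0,0],"gripper":0}

```text
time: 11.25
tool_pos: [0.4682, 0.1557, 0.1788]
tcp_rot: [-3.141, 0.0, -2.977]
ft_force: [0.2, -0.1, -0.6]
finger_gap: 0.0001
grasp_force: 0.0
```

```bash
python3 - <<'E'
from h import *
c=env.camera('wrist'); save(c,'w5.png')
E
```

```text
(no output)
```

View pics/w5.png

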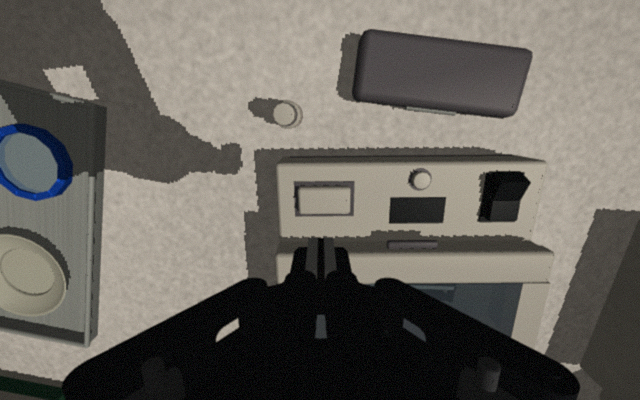

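The start key at (325,199) is up again, the rocker at (506,195) is on, the lid is shut, the bottle and case have not moved, and the tool is clear.

```bash
python3 -c "
from cell import env
print(env.finish_job())"
```

```text
the job is handed in; nothing more can be done
None
```

The job is handed in: the lid is shut, the rocker is on, and the start key went fully down and came back up, with nothing seen to have moved; `finish_job` returned no verdict.

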